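# Move a vial tray from its keyhole hanger to the shaker, clamp it and start

### The arm

A 7-joint arm with a two-finger parallel gripper is mounted at the origin on a cart in front of the work surface, level with it; the furniture and walls round the work are solid. World frame = base frame: x ahead of the robot, y to its left, z up, the work surface at z = 0. Lengths are in mm, angles in rad, forces in N, time in s.
With the tool pointing down it reaches from about 425 to 1025 mm from the base axis. Payload 9.4 kg.
Tool frame: the origin (TCP) lies midway between the tips of the shut fingers; the grasp point (between the pads) lies 19 mm behind it; z points along the fingers, y is the line along which they close (so a half turn about z gives the same grasp; the last joint's range is limited). The gripper opens to 93 mm and grips with 3 to 60 N. Pads are 15 mm wide; open, the fingers measure 128 mm over their backs; the gripper's body (75 mm by 188 mm) begins 65 mm behind the grasp point.
Start: joints at [1.076, 0.599, -0.003, 1.599, 0.002, 0.943, -0.08], TCP at [294.158, -662.642, 194.618] pointing down, gripper open.
Joint ranges: [-2.57, 2.57], [-0.35, 1.97], [-1.29, 1.29], [0.11, 2.56], [-1.05, 4.19], [0.11, 1.86], [-2.63, 2.63]. Speed limits (rad/s): [2.22, 2.22, 3.01, 3.01, 3.14, 3.14, 3.14].

### API

Orientations are given as a unit quaternion [w, x, y, z].
In Python, from station import ctrl, optics gives the robot as it stands.
- The arm moves only by the shell command python3 -m crank 'ROWS' [FORCE]. ROWS is JSON, a list of rows, each a list of 5 numbers: the opening, from 0 (shut) to 1 (fully open), then the shift along the tool's x, y, z each as a share of 40 mm, from -1 to 1, then the turn about the tool's z as a share of 0.12 rad, from -1 to 1. A call has 1 to 20 rows; each row shifts and turns the commanded pose from where the row before left it, along the tool's axes as they then stand; what a row does not reach is not made up. A row lasts 1/12 s, in which the tool goes at most 41.7 mm and 7.16 degrees, less where a joint would pass 70% of its speed; a pose out of reach is approached as far as the arm can. A call with a number of a shift or a turn outside -1 to 1 is refused whole. A call with a gripper value outside its range is refused whole. The fingers move at their own pace and stop on an object; FORCE is the grip in N (left out, the last holds). Time passes only in rows, so rows that do not move let the fingers close. It gives the time, the measured TCP pose, the force, the opening and the grip force at its end, in the units of the state.
- ctrl.get_state(): the state, without advancing time (a new reading comes with each control period).
- optics.capture(name): name is "scene" or "top"; returns a dict with "color" (384x512x3 uint8, red, green, blue), "range_z" (384x512 float32, mm along the optical axis (not along the pixel's ray), 0 where there is no reading), "fx", "fy", "cx", "cy" (pixels), "distortion" ([k1, k2, p1, p2, k3] as OpenCV has them; the pictures are not rectified), "R" (3x3) and "t" (3): a world point X has camera coordinates R X + t. Camera axes: x right, y down, z forward; pixel columns grow to the right and rows downward; lengths in mm; the calibration is good to about 2 mm. A picture is of the moment at which its call begins.
- ctrl.hand_in(): hands the job in; it is judged then, once.
The state is a dict: "clock": time; "joint_positions": joint angles; "qd": joint speeds; "joint_efforts": joint torques, N m; "tcp_pos": TCP position; "ee_rot": TCP orientation; "contact_force": force on the tool from outside, world axes, zero at the start; "wrist_torque": the same for the moment, N m; "finger_gap": finger opening in mm; "finger_force": force on a finger pad.
Only numpy, scipy, OpenCV 4.12 (cv2) and the standard library are available. Lean on these libraries where they do the work, as an engineer would, in place of code of your own. Each camera call takes 0.05 s, during which the arm holds its last target. There are 200 camera calls.

### The job

Take the tray with the four vials off its stand: slide it up along its keyhole slots until the stud heads stand in the wide ends, lift it off forwards, and lay it flat in the nest on the shaker with its tall back sheet away from the clamp, keeping it level all the way. Then turn the clamp knob clockwise until its clutch slips for the first time and stop at once, and finally start the shaker with its rocker switch. Leave the empty bottle tray hanging and the glassware and timer where they are.

Things in the scene. Friction and masses are not known exactly. Their poses are not given: they have to be found in the camera images.
- vial_tray: L-shaped steel tray, 104 mm wide (y) and 106 deep (x = -54 front to +52 back), 0.47 kg, with four capped vials (to z = 68) fast in rubber pockets and a carrying grip. Origin: its middle, on the underside; x to its upright back sheet (x = 48 to 52, 102 high), z up. Floor 4 mm thick, bare at the front edge. It hangs by keyholes with its underside about 45 mm over the bench.
- tray_grip (a point): point on the tray's grip, above the centre of mass: tray x = 7, y = 0, z = 92 mm. The grip is a black bar along tray x, 80 x 14 x 12 mm (x -37 to 43, z 86 to 98) on two legs; take it here from above, fingers closing along tray y. Fingertips may go 22 mm below this point before they meet the vials. Seated in the nest it is 164 mm over the bench.
- tray_back (a point): middle of the lower rear edge of the tray: tray x = 52, y = 0, z = 0 mm.
- tray_keyhole (a point): mid-way between the wide ends of the back sheet's two keyholes, rear face: tray x = 52, y = 0, z = 58.5 mm. Keyholes at y = -32 and +32: a wide end 26 mm across, centre z = 58.5, and above it a slot 10 mm wide that ends at z = 92. Hung, the studs are at the top of the slots; the tray must rise 30 mm (27 to 33 will do) along the panel before it can be drawn off along stand -x.
- bottle_tray: a second tray of the same frame, grip and keyholes, hanging beside the first, but with two larger, empty wells; not wanted. Which of the two hangs left varies. Same frame and origin as vial_tray.
- stand: fixed sheet-steel stand. Origin: on the bench, middle of the front face of its upright panel (244 mm wide, 168 high); x points to its back, trays hang on the -x side, rear face on the panel, axes parallel. Two places, at y = -60 and +60 mm, each with two studs 32 mm either side at z = 133.5: neck 7 mm thick, 7 long, head 16 across, outer face 11 from the panel. Foot plate to x = -113.
- shaker: fixed bench shaker, 190 x 150 mm. Origin: on the bench under the middle of the nest; x points to its back, clamp and switch are at its front. Platform top at z = 72 mm. Rails round the nest (back, sides, front right) are upright for 8 mm, then flare outwards to 15 mm; the nest is 3 mm larger than the tray on each side. The seated tray's axes are parallel to the shaker's.
- nest (a point): middle of the nest on the platform top, shaker (0, 0, 72) mm: the tray's origin belongs here.
- nest_back (a point): shaker (52, 0, 72) mm: tray_back belongs here.
- clamp_toe (a joint): turn of the clamp's steel toe, rad: 0 to 0.2 at the start, toe swung out to the left; 1.30 is its hard stop, toe straight over the tray's front edge (40 mm long, 12 wide, underside 5.5 mm above the platform). Grows clockwise from above. Axis vertical at shaker x = -82, y = 30 mm. The knob carries it along (drag 0.03 N m).
- clamp_knob (a joint): slip of the knob's drag clutch: turn of the knob relative to the toe, rad, 0 at the start, growing clockwise. The clutch holds up to 0.14 N m; once the toe is at its stop the knob goes on alone and this value grows. 0.04 is a clear slip, more than 0.7 is overrun.
- knob_grip (a point): grip point of the clamp knob, on its axis, 122 mm over the bench. Black bar, 60 mm long, 12 thick, 99 to 130 mm over the bench, on a round foot 34 mm across. The bar lies along this point's x, parallel to the toe while the clutch has not slipped; point z is up. With the toe at its stop the bar lies along shaker x.
- toe_tip (a point): far end of the clamp toe, on its underside.
- start_switch (a joint): rocker switch, rad: 0 is off, 0.40 fully on; it stays where it is left (about 2 N at its end). It counts as on from 0.30.
- switch_on (a point): middle of the half of the rocker to press (the right half, marked with a dash, raised when off), on its top face: at shaker x = -100, y = -56 mm, about 63 mm over the bench when off; pressing it sends it down about 5 mm. The rocker measures 44 mm along shaker y and 22 mm along shaker x; press with closed fingers, the wide side of the gripper along shaker y, to stay clear of the tray.
- beaker: loose glass beaker, 73 mm across, 92 mm high, standing on the bench; origin under its middle. Not to be moved. Round about, fixed: spray bottles and cartons up to 270 mm high on the right-hand bench (y below -0.35 m), a wash bottle (210 mm) and a hotplate (125 mm) behind the shaker, a bottle (206 mm) and tube rack behind the stand: travel above 0.3 m over them.
- timer: loose timer, 58 x 66 x 19 mm, lying on the bench; origin under its middle. Not to be moved.
- petri_low: loose closed petri dish, 57 mm across, 15 mm high, on the bench; origin under its middle. Not to be moved.
- petri_top: a second such dish stacked on the first. Not to be moved.

How it is judged:
By the outcome, as a careful person would: the job done as asked, in the order asked, and still so for the second after the job is handed in, with the robot touching nothing.
It also fails if it takes over 72 s, if anything falls off the work surface, if the arm or the gripper's body presses on something with over 40 N, if the wrist force passes 120 N, or if a joint passes its speed limit or range.

## Working session

There is one attempt and no reset: what is moved stays moved. The work goes in short steps, Python scripts to look and compute and a shell command to move; the robot and the scene stay as the last step left them, time stands still between calls to the robot, and variables do not carry over. Pictures are saved under pics/ and viewed, at most 12 in all, crops included, and the job is handed in when it is done.

```bash
mkdir -p pics; ls
python3 - <<'E'
from station import ctrl, optics
import cv2, numpy as np, pickle
d={}
for n in("scene","top"):
    c=optics.capture(n); d[n]=c
    cv2.imwrite(f"pics/{n}0.png",cv2.resize(c["color"][:,:,::-1],(800,600),interpolation=cv2.INTER_CUBIC))
    print(n,c["fx"],c["cx"],c["cy"],c["distortion"],np.round(c["R"],3).tolist(),c["t"], (c["range_z"]>0).mean())
pickle.dump(d,open("cap0.pkl","wb"))
s=ctrl.get_state();print(s)
E
```

```text
pics
scene 347.21486011056965 253.15081108731687 190.28757959102927 [0.02920793 0.         0.         0.         0.        ] [[-0.638, -0.77, 0.02], [-0.496, 0.391, -0.775], [0.589, -0.505, -0.631]] [343.97566134 369.31941747 589.767943  ] 0.9960123697916666
top 450.9596706877575 258.1670262315185 191.5385673234016 [-0.1309192  0.         0.         0.         0.       ] [[-0.049, -0.999, -0.003], [-0.978, 0.049, -0.201], [0.201, -0.007, -0.979]] [  18.91669154  543.46623909 1035.4709308 ] 0.9958394368489584
{'clock': 0.1, 'joint_positions': array([ 1.07629357,  0.60006132, -0.00257593,  1.59999466,  0.00182864,
        0.9428797 , -0.07980067]), 'qd': array([-5.72943117e-05, -8.62204154e-04,  6.63303829e-04, -4.15620544e-03,
        7.09530252e-04, -6.31518493e-04,  1.66736210e-03]), 'joint_efforts': array([ 5.41806570e-03, -7.66561460e+01,  1.50220703e+00, -2.52943611e+01,
       -5.22619346e-02,  1.35646094e-02,  2.20594904e-05]), 'tcp_pos': array([ 293.9942226 , -662.24309601,  193.85388895]), 'ee_rot': array([-6.39215370e-04,  9.78248601e-01,  2.07434871e-01, -2.02286373e-04]), 'contact_force': array([ 0.06913396,  0.62088361, -1.12122439]), 'wrist_torque': array([ 0.02775788, -0.04663658, -0.01909182]), 'finger_force': 0.0, 'finger_gap': 92.93963861755026}
```

View pics/scene0.png

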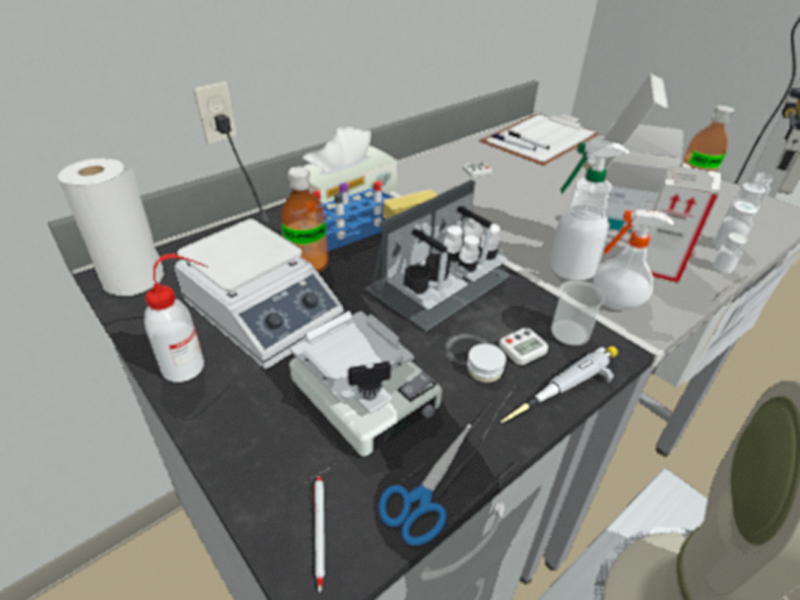

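View pics/top0.png

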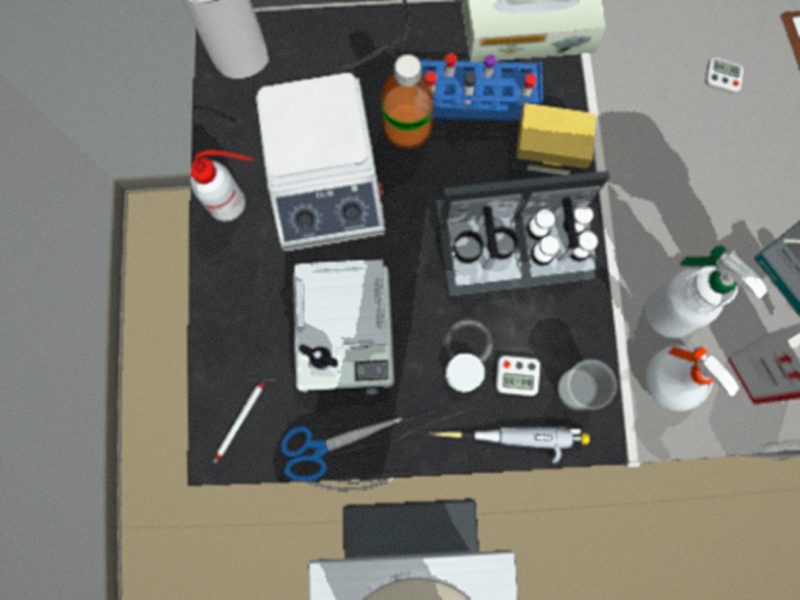

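The top view (800x600) shows the shaker at about (343,325), knob (320,355), switch (372,370). The stand is at about (525,235), with the vial tray on the right and its grip at about (570,225). The bottle tray hangs on the left. Next I'll measure these with depth.

```bash
cat > h.py <<'E'
import cv2, numpy as np, pickle
def cloud(c):
    h,w=c["range_z"].shape
    K=np.array([[c["fx"],0,c["cx"]],[0,c["fy"],c["cy"]],[0,0,1]])
    uv=np.stack(np.meshgrid(np.arange(w),np.arange(h)),-1).reshape(-1,1,2).astype(float)
    n=cv2.undistortPoints(uv,K,np.array(c["distortion"])).reshape(h,w,2)
    z=c["range_z"].astype(float)[...,None]
    P=np.concatenate([n*z,z],-1)
    return (P-c["t"])@c["R"]     # R^T(p-t)
def ray(c,u,v,zp):
    K=np.array([[c["fx"],0,c["cx"]],[0,c["fy"],c["cy"]],[0,0,1]])
    n=cv2.undistortPoints(np.array([[[u,v]]],float),K,np.array(c["distortion"]))[0,0]
    R=np.array(c["R"]);o=-R.T@c["t"];d=R.T@np.array([*n,1])
    return o+d*(zp-o[2])/d[2]
E
python3 - <<'E'
from h import *
d=pickle.load(open("cap0.pkl","rb"))
for n in d:
    c=d[n];P=cloud(c);
    X,Y,Z=P[...,0],P[...,1],P[...,2]
    g=c["color"].astype(int).sum(-1)/3
    print(n,"bench z",np.median(Z[(abs(Z)<15)&(X>350)&(X<900)&(abs(Y)<250)]))
    def rect(m,name):
        m=m.astype(np.uint8);k,l,s,_=cv2.connectedComponentsWithStats(m)
        for i in np.argsort(-s[1:,4])[:3]+1:
            q=P[l==i]
            if len(q)<25: continue
            r=cv2.minAreaRect(q[:,:2].astype(np.float32))
            print(name,len(q),np.round(r[0],1),np.round(r[1],1),round(r[2],2),"z",np.round(np.percentile(q[:,2],[5,50,95]),1), "px",s[i,:4])
    reg=(X>350)&(X<950)&(Y<350)&(Y>-350)
    st=reg&(Y<40)&(Y>-330)&(X>550)&(X<800)
    rect(st&(Z>155)&(Z<180)&(g<110),"panel top")
    rect(st&(Z>128)&(Z<152)&(g<70),"grips")
    rect(st&(Z>98)&(Z<128)&(g>110),"vialcaps")
    sh=reg&(Y>20)&(X>420)&(X<680)
    rect(sh&(Z>40)&(Z<95)&(X<660),"shaker all")
    rect(sh&(Z>68)&(Z<76),"platform")
    rect(sh&(Z>76)&(Z<93),"rails")
    rect(sh&(Z>108)&(Z<140)&(g<90),"knob")
    rect(sh&(Z>50)&(Z<72)&(g<90),"switch")
E
python3 -c "
import cv2
a=cv2.imread('pics/top0.png')
import pickle
c=pickle.load(open('cap0.pkl','rb'))['top']['color'][:,:,::-1]
cv2.imwrite('pics/crop.png',cv2.resize(c[100:260,180:400],None,fx=3.6,fy=3.6,interpolation=cv2.INTER_CUBIC))"
```

```text
scene bench z -0.8227147967246212
panel top 373 [ 682.2 -193.2] [ 14.5 237.4] 3.58 z [156.2 165.8 168.6] px [243 116  61  32]
grips 100 [ 620.7 -137.7] [74.2 13.5] 2.94 z [134.6 139.8 142.1] px [264 147  22  14]
grips 90 [ 629.  -256.7] [73.6 12.9] 3.08 z [134.1 139.1 142.4] px [293 132  21  13]
vialcaps 143 [ 659.7 -237.3] [30.8 62.1] 49.85 z [ 99.8 110.4 123.4] px [285 136  11  18]
vialcaps 87 [ 662.2 -133.6] [14.8 46.7] 0.52 z [ 99.3 112.7 124.9] px [255 150  13  11]
vialcaps 72 [ 603.4 -229.4] [25.6 24.1] 19.68 z [ 99.3 108.4 110.9] px [297 151  10   9]
shaker all 3958 [512.1  92.1] [184. 144.] 0.07 z [47.8 71.2 85.3] px [186 200  95  82]
shaker all 98 [656.  149.4] [10.4 75.1] 2.81 z [40.6 43.6 47.8] px [164 211  28  15]
platform 1742 [535.6  88.7] [137.5 136.7] 89.89 z [70.2 72.  74.5] px [186 200  79  57]
platform 168 [448.  116.9] [40.4 35.8] 89.28 z [69.2 71.9 74.3] px [227 249  25  15]
platform 45 [672.7 141.5] [13.6 22.4] 8.08 z [68.7 72.8 75.3] px [172 201   9   8]
rails 180 [595.4  88.8] [79.8 11.3] 89.56 z [77.5 83.5 88.1] px [196 200  30  19]
rails 140 [539.1  30. ] [1
[... 1413 characters left out ...]
 85.4 z [68.4 71.  74.1] px [199 233  17   8]
platform 40 [673.8 143.2] [20.5 12.4] 85.63 z [68.7 71.5 75.4] px [190 139   9   6]
rails 161 [596.8  89.3] [79.6 10.5] 89.26 z [77.8 83.6 88.5] px [200 167  34   6]
rails 135 [539.  148.8] [69.1 12.2] 2.29 z [77.6 83.7 89.3] px [189 180   6  30]
rails 119 [541.   28.7] [71.9 10.8] 0.13 z [77.5 84.1 88.8] px [240 177   6  30]
knob 115 [454.8 118.6] [57.5 12. ] 64.22 z [119.9 127.7 130.3] px [192 221  24  13]
switch 90 [437.   48.8] [45.6 28.4] 88.88 z [51.3 54.5 63.5] px [227 231  20  13]
switch 55 [672.3 142.8] [12.9 30.4] 3.49 z [50.6 65.  71.5] px [189 140  13   8]
switch 32 [672.6 170.7] [17. 15.] 15.82 z [50.2 53.5 60.4] px [181 141   8   8]
```

View pics/crop.png

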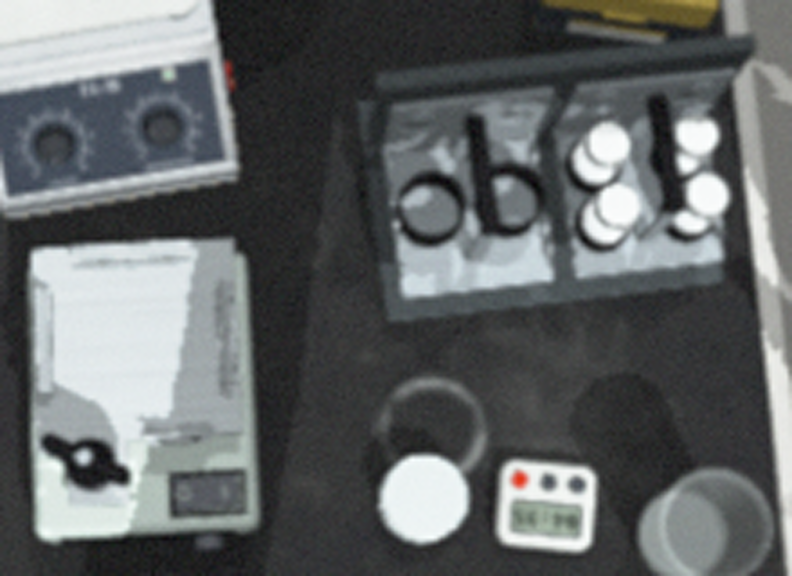

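The vial tray is in the right-hand place, with stand yaw about 0.066 rad. Its grip point is near (634,-257,137), the nest near (536,89.5) with yaw about 0, and the knob bar at about 65°. I'll rise, turn, and travel above the grip.

```bash
cat >> h.py <<'E'
def state():
    from station import ctrl
    s=ctrl.get_state();w,x,y,z=s["ee_rot"];from scipy.spatial.transform import Rotation as T
    R=T.from_quat([x,y,z,w]).as_matrix();return s,R,np.arctan2(R[1,0],R[0,0])
def go(target,yaw=None):
    s,R,psi=state();p=np.array(s["tcp_pos"]);d=R.T@(np.array(target)-p)
    print("t %.2f"%s["clock"],"tcp",p.round(1),"yaw %.4f"%psi,"tilt",R[:2,2].round(4),"F",np.round(s["contact_force"],1),"M",np.round(s["wrist_torque"],2),"gap %.1f ff %.1f"%(s["finger_gap"],s["finger_force"]),"j7 %.2f"%s["joint_positions"][6])
    print("tool delta mm",d.round(1),"units of 40:",(d/40).round(3), "" if yaw is None else "turn units %.3f"%((psi-yaw)/.12))
E
python3 -m crank '[[0.5,0,0,-1,0.98],[0.5,0,0,-1,0.98],[0.5,0,0,-1,0.98],[0.5,0.1,-0.1,0,0],[0.5,0.7,-0.735,0,0],[0.5,0.7,-0.735,0,0],[0.5,0.7,-0.735,0,0],[0.5,0.7,-0.735,0,0],[0.5,0.7,-0.735,0,0],[0.5,0.7,-0.735,0,0],[0.5,0.7,-0.735,0,0],[0.5,0.7,-0.735,0,0],[0.5,0.7,-0.735,0,0],[0.5,0.7,-0.735,0,0],[0.5,0.7,-0.735,0,0],[0.5,0.6,-0.6,0,0],[0.5,0,0,0,0],[0.5,0,0,0,0]]' 25
python3 -c "
from h import *
go([634,-257,120],0.066)
d=pickle.load(open('cap0.pkl','rb'))
# finer: rails and grip, both views
for n in d:
    c=d[n];P=cloud(c);X,Y,Z=[P[...,i] for i in range(3)];g=c['color'].sum(-1)/3.
    R=(Z>77)&(Z<90)
    for nm,m,ax in (('back',R&(X>580)&(X<612)&(abs(Y-89)<36),0),('left',R&(abs(X-540)<30)&(Y>135)&(Y<160),1),('right',R&(abs(X-540)<30)&(Y>18)&(Y<42),1)):
        q=P[m];A=np.c_[q[:,1-ax],np.ones(len(q)),q[:,2]-80]
        co=np.linalg.lstsq(A,q[:,ax],rcond=None)[0]
        print(n,nm,len(q),'slope %.4f'%co[0],'at mid z80: %.1f'%(co[0]*(89 if ax==0 else 540)+co[1]),'per z %.2f'%co[2])
"
```

```text
clock: 1.6
tcp_pos: [607.9, -287.4, 313.7]
ee_rot: [-0.001, 0.999, 0.035, -0.0]
contact_force: [-0.0, 0.1, -0.3]
finger_gap: 46.4
finger_force: 0.0
t 1.60 tcp [ 607.9 -287.4  313.7] yaw 0.0702 tilt [-0.0008  0.0011] F [-0.   0.1 -0.3] M [-0.05 -0.02  0.07] gap 46.4 ff 0.0 j7 -1.13
tool delta mm [ 28.3 -28.3 193.7] units of 40: [ 0.707 -0.706  4.842] turn units 0.035
scene back 158 slope -0.0115 at mid z80: 592.9 per z 0.69
scene left 59 slope -0.0221 at mid z80: 147.5 per z 0.43
scene right 114 slope 0.0093 at mid z80: 32.7 per z -0.67
top back 140 slope -0.0048 at mid z80: 594.7 per z 0.58
top left 110 slope -0.0111 at mid z80: 146.6 per z 0.61
top right 97 slope -0.0024 at mid z80: 31.0 per z -0.48
```

```bash
python3 -m crank '[[0.5,0.7,-0.7,0,0.04],[0.5,0,0,0.9,0],[0.5,0,0,0.9,0],[0.5,0,0,0.9,0],[0.5,0,0,0.8,0],[0.5,0,0,0.6,0],[0.5,0,0,0.5,0],[0.5,0,0,0.2,0],[0.5,0,0,0,0],[0.5,0,0,0,0]]'
python3 - <<'E'
from h import *
from station import optics
go([634,-257,120],0.066)
c=optics.capture("top");cv2.imwrite("pics/t1.png",cv2.resize(c["color"][90:240,260:420,::-1],(640,600),interpolation=cv2.INTER_CUBIC))
c=optics.capture("scene");cv2.imwrite("pics/s1.png",cv2.resize(c["color"][90:240,220:380,::-1],(640,600),interpolation=cv2.INTER_CUBIC))
E
```

```text
clock: 2.43
tcp_pos: [632.5, -261.4, 123.0]
ee_rot: [0.0, 1.0, 0.03, -0.0]
contact_force: [0.5, 0.1, 0.5]
finger_gap: 46.1
finger_force: 0.0
t 2.43 tcp [ 632.5 -261.4  123. ] yaw 0.0592 tilt [-0.0001 -0.0004] F [0.5 0.1 0.5] M [ 0.02  0.05 -0.  ] gap 46.1 ff 0.0 j7 -1.20
tool delta mm [ 1.8 -4.3  3. ] units of 40: [ 0.044 -0.108  0.076] turn units -0.056
```

View pics/s1.png

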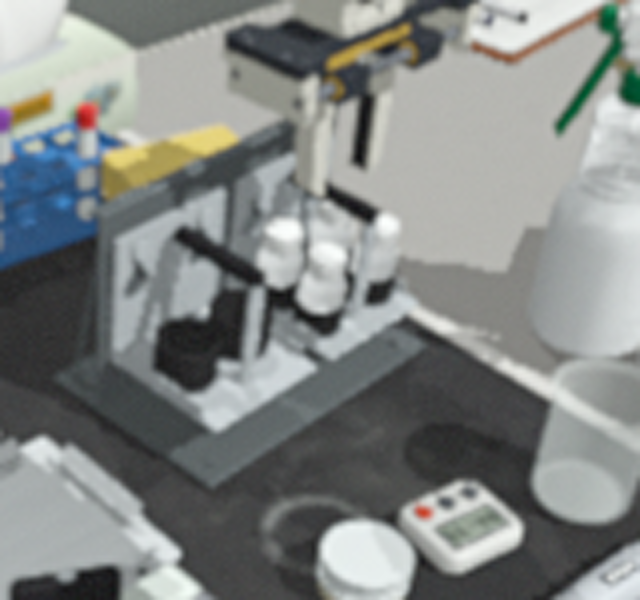

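The scene crop shows the fingers straddling the vial tray's grip (345,200). I'll correct the small offset, close, and then rise a little.

```bash
python3 -m crank '[[0.5,0.044,-0.108,0.05,-0.056],[0.5,0,0,0,0],[0.1,0,0,0,0],[0,0,0,0,0],[0,0,0,0,0],[0,0,0,0,0],[0,0,0,0,0],[0,0,0,0,0]]' 40
python3 -c "
from h import *
go([634,-257,151],0.066)"
```

```text
clock: 3.2
tcp_pos: [634.2, -256.0, 120.6]
ee_rot: [0.0, 0.999, 0.033, -0.0]
contact_force: [0.7, 0.9, 0.4]
finger_gap: 11.1
finger_force: 0.0
t 3.20 tcp [ 634.2 -256.   120.6] yaw 0.0669 tilt [-0.0001 -0.    ] F [0.7 0.9 0.4] M [0.03 0.02 0.  ] gap 11.1 ff 0.0 j7 -1.20
tool delta mm [ -0.3   1.  -30.4] units of 40: [-0.007  0.024 -0.761] turn units 0.007
```

```bash
python3 -m crank '[[0,0,0,0,0],[0,0,0,0,0],[0,0,0,0,0]]' 40
python3 - <<'E'
from h import *
from station import optics
go([634,-257,151],0.066)
c=optics.capture("scene");cv2.imwrite("pics/s2.png",cv2.resize(c["color"][100:180,260:345,::-1],(640,600),interpolation=cv2.INTER_CUBIC))
E
```

```text
clock: 3.45
tcp_pos: [634.2, -256.0, 120.6]
ee_rot: [0.0, 0.999, 0.033, -0.0]
contact_force: [-0.6, -0.3, 0.5]
finger_gap: 0.9
finger_force: 0.0
t 3.45 tcp [ 634.2 -256.   120.6] yaw 0.0669 tilt [-0.0001 -0.    ] F [-0.6 -0.3  0.5] M [0.04 0.03 0.04] gap 0.9 ff 0.0 j7 -1.20
tool delta mm [ -0.3   1.  -30.4] units of 40: [-0.007  0.025 -0.76 ] turn units 0.008
```

View pics/s2.png

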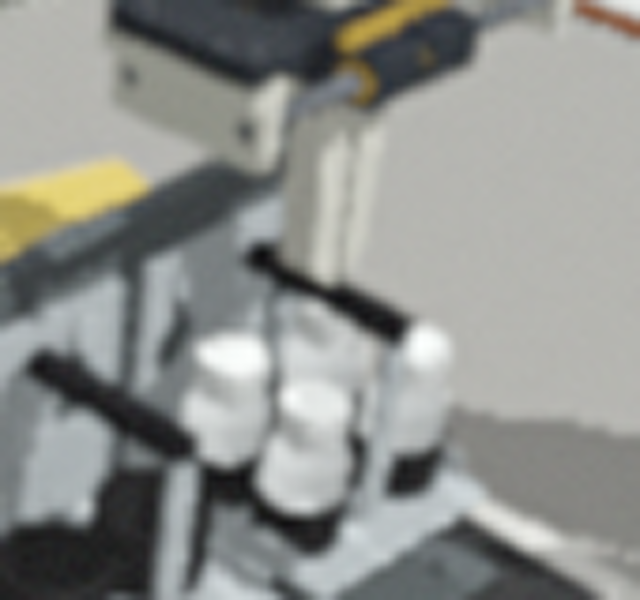

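The fingers shut fully, and the crop shows their tips ending at the bar (320,285), not around it. I'll check the tip height in the depth data against the reported TCP.

Run:
```python
from h import *
from station import optics
for n in("scene","top"):
    c=optics.capture(n);P=cloud(c)
    K=np.array([[c["fx"],0,c["cx"]],[0,c["fy"],c["cy"]],[0,0,1.]])
    pr=lambda X:cv2.projectPoints(np.array([X],float),cv2.Rodrigues(np.array(c["R"]))[0],np.array(c["t"]),K,np.array(c["distortion"]))[0][0,0]
    print(n,"tcp px",pr([634.2,-256,120.6]).round(1),"bar ends",pr([590,-260,143]).round(1),pr([670,-254.5,143]).round(1))
    X,Y,Z=[P[...,i] for i in range(3)];g=c["color"].astype(int)
    lo=g.min(-1)
    m=(abs(X-634)<30)&(abs(Y+256)<30)&(Z>115)&(Z<200)
    for a in range(115,200,6):
        q=m&(Z>=a)&(Z<a+6)
        if q.sum(): print(a,q.sum(),"xyz",np.median(P[q],0).round(1),"rgb",np.median(g[q],0),"Y",np.percentile(Y[q],[5,95]).round(0),"X",np.percentile(X[q],[5,95]).round(0))
```

```text
scene tcp px [300.7 142.8] bar ends [313.9 142. ] [292.4 131.3]
115 1 xyz [ 663.9 -253.8  120.1] rgb [130. 136. 139.] Y [-254. -254.] X [664. 664.]
127 13 xyz [ 632.5 -253.7  131.2] rgb [108. 114. 115.] Y [-257. -251.] X [605. 662.]
133 32 xyz [ 629.5 -253.5  136. ] rgb [45.  46.  47.5] Y [-257. -251.] X [607. 661.]
139 36 xyz [ 626.2 -255.8  140.6] rgb [66.  67.  63.5] Y [-264. -251.] X [606. 662.]
145 12 xyz [ 625.7 -254.3  149.3] rgb [168.5 170.  162. ] Y [-267. -245.] X [623. 634.]
151 17 xyz [ 625.  -250.6  155.3] rgb [185. 186. 177.] Y [-267. -241.] X [623. 636.]
157 18 xyz [ 625.2 -247.6  160.1] rgb [182. 183. 175.] Y [-264. -240.] X [623. 638.]
163 22 xyz [ 625.  -245.1  165.5] rgb [191.  193.  183.5] Y [-269. -241.] X [623. 636.]
169 20 xyz [ 624.7 -245.4  172.3] rgb [183.  184.  174.5] Y [-270. -240.] X [622. 636.]
175 21 xyz [ 624.7 -248.6  177.8] rgb [183. 184. 175.] Y [-270. -240.] X [622. 638.]
181 21 xyz [ 625.6 -242.   183.2] rgb [176. 177. 167.] Y [-268. -239.] X [622. 638.]
187 25 xyz [ 624.  -243.6  189.7] rgb [188. 189. 180.] Y [-267. -238.] X [622. 639.]
193 23 x
[... 443 characters left out ...]
[-267. -253.] X [605. 625.]
139 32 xyz [ 617.9 -259.4  140.2] rgb [31.5 32.  35.5] Y [-265. -255.] X [606. 625.]
145 2 xyz [ 625.8 -248.   147.5] rgb [143.5 142.  136. ] Y [-249. -247.] X [626. 626.]
151 3 xyz [ 625.5 -244.9  156.3] rgb [129. 128. 121.] Y [-247. -243.] X [625. 626.]
157 2 xyz [ 630.7 -240.6  162.8] rgb [104.  105.5 105.5] Y [-241. -240.] X [626. 635.]
163 4 xyz [ 629.4 -241.6  166. ] rgb [102.  104.   99.5] Y [-245. -240.] X [624. 637.]
169 1 xyz [ 633.7 -239.3  174.9] rgb [89. 89. 82.] Y [-239. -239.] X [634. 634.]
175 1 xyz [ 629.4 -239.8  180.9] rgb [77. 78. 73.] Y [-240. -240.] X [629. 629.]
181 1 xyz [ 630.9 -239.5  183.3] rgb [85. 82. 72.] Y [-239. -239.] X [631. 631.]
```

```bash
python3 -m crank '[[0,0,0,-0.75,0],[0,0,0,-0.75,0],[0,0,0,0,0]]'
python3 - <<'E'
from h import *
from station import optics
go([634,-257,151],0.066)
s,_,_=state();p=s["tcp_pos"]
for n in("scene",):
    c=optics.capture(n);P=cloud(c)
    K=np.array([[c["fx"],0,c["cx"]],[0,c["fy"],c["cy"]],[0,0,1.]])
    pr=lambda X:cv2.projectPoints(np.array([X],float),cv2.Rodrigues(np.array(c["R"]))[0],np.array(c["t"]),K,np.array(c["distortion"]))[0][0,0]
    print(n,"tcp px",pr(p).round(1))
    q=P[(abs(P[...,0]-634)<25)&(abs(P[...,1]+256)<25)&(P[...,2]>150)];print(np.percentile(q[:,2],[0,1,5]))
    cv2.imwrite("pics/s3.png",cv2.resize(c["color"][70:160,255:351,::-1],(640,600),interpolation=cv2.INTER_CUBIC))
E
```

```text
clock: 3.85
tcp_pos: [636.9, -257.1, 186.1]
ee_rot: [0.001, 0.999, 0.033, 0.004]
contact_force: [1.0, -1.0, 0.2]
finger_gap: 0.6
finger_force: 0.0
t 3.85 tcp [ 636.9 -257.1  186.1] yaw 0.0666 tilt [ 0.0072 -0.0025] F [ 1.  -1.   0.2] M [ 0.   -0.05 -0.01] gap 0.6 ff 0.0 j7 -1.20
tool delta mm [-3.2 -0.4 35.1] units of 40: [-0.079 -0.01   0.878] turn units 0.005
scene tcp px [302.8 122.1]
[209.30576814 212.96888641 221.20209962]
```

View pics/s3.png

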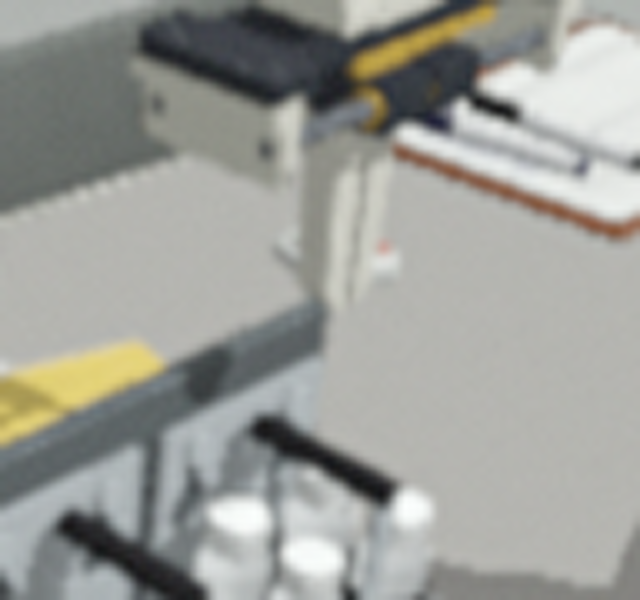

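The picture shows the real fingertips (345,305) about 23 mm higher than the reported TCP. Depth agrees, with the lowest finger point at z≈209 against 186. The tips closed just above the bar and touched nothing. I'll treat the true tip as TCP + 23 mm, reopen, and descend to a reported z of about 98 while watching force.

```bash
python3 -m crank '[[0.5,0,0,0,0],[0.5,0,0,0,0],[0.5,0,0,0,0],[0.5,0,0,0,0],[0.5,0,0,0.7,0],[0.5,0,0,0.7,0],[0.5,0,0,0.4,0],[0.5,0,0,0.1,0],[0.5,0,0,0,0]]' 40
python3 - <<'E'
from h import *
go([636.9,-257,97],0.066)
E
```

```text
clock: 4.65
tcp_pos: [633.3, -255.6, 102.8]
ee_rot: [-0.001, 0.999, 0.034, -0.002]
contact_force: [0.7, -0.7, 0.3]
finger_gap: 46.3
finger_force: 0.0
t 4.65 tcp [ 633.3 -255.6  102.8] yaw 0.0671 tilt [-0.0032  0.001 ] F [ 0.7 -0.7  0.3] M [ 0.05 -0.01  0.02] gap 46.3 ff 0.0 j7 -1.20
tool delta mm [3.5 1.6 5.8] units of 40: [0.088 0.041 0.145] turn units 0.009
```

```bash
python3 -m crank '[[0.5,0.07,0,0.12,0],[0.5,0,0,0,0],[0,0,0,0,0],[0,0,0,0,0],[0,0,0,0,0],[0,0,0,0,0],[0,0,0,0,0],[0,0,0,0,0]]' 40
python3 - <<'E'
from h import *
go([636.9,-257,97],0.066)
E
```

```text
clock: 5.32
tcp_pos: [637.3, -257.5, 100.3]
ee_rot: [0.001, 0.999, 0.033, 0.001]
contact_force: [0.8, -4.7, 0.7]
finger_gap: 13.5
finger_force: 40.0
t 5.32 tcp [ 637.3 -257.5  100.3] yaw 0.0661 tilt [ 0.0012 -0.002 ] F [ 0.8 -4.7  0.7] M [-0.94 -0.14  0.13] gap 13.5 ff 40.0 j7 -1.20
tool delta mm [-0.3 -0.5  3.3] units of 40: [-0.008 -0.012  0.083] turn units 0.001
```

```bash
python3 -m crank '[[0,0,0.01,0,0],[0,0,0,-0.2,0],[0,0,0,-0.2,0],[0,0,0,0,0],[0,0,0,0,0]]' 40
python3 - <<'E'
from h import *
go([637.3,-257.5,130.5],0.066)
E
```

```text
clock: 5.73
tcp_pos: [637.5, -257.0, 115.9]
ee_rot: [0.0, 0.999, 0.033, 0.001]
contact_force: [2.2, -3.7, -3.0]
finger_gap: 13.2
finger_force: 40.0
t 5.73 tcp [ 637.5 -257.   115.9] yaw 0.0663 tilt [ 0.0011 -0.0009] F [ 2.2 -3.7 -3. ] M [-1.13 -0.72 -0.1 ] gap 13.2 ff 40.0 j7 -1.20
tool delta mm [ -0.2   0.5 -14.6] units of 40: [-0.005  0.014 -0.364] turn units 0.003
```

```bash
python3 -m crank '[[0,0,0.005,-0.18,0],[0,0,0.005,-0.18,0],[0,0,0,0,0],[0,0,0,0,0]]' 40
cat >> h.py <<'E'
def bar(c,x,y,zlo,zhi,r=60,w=16):
    P=cloud(c);g=c["color"].max(-1)
    m=(abs(P[...,0]-x)<r)&(abs(P[...,1]-y)<w)&(P[...,2]>zlo)&(P[...,2]<zhi)&(g<75)
    q=P[m];rc=cv2.minAreaRect(q[:,:2].astype(np.float32))
    print("bar n",len(q),np.round(rc[0],1),np.round(rc[1],1),round(rc[2],1),"z pct",np.percentile(q[:,2],[5,50,95]).round(1),"x",np.percentile(q[:,0],[2,98]).round(1),"y",np.percentile(q[:,1],[2,98]).round(1))
E
python3 - <<'E'
from h import *
from station import optics
go([637.3,-257.5,130.5],0.066)
d=pickle.load(open("cap0.pkl","rb"))
for n in d:
    print(n); bar(d[n],631,-257.5,125,150); c=optics.capture(n);bar(c,631,-257.5,155,182)
E
```

```text
clock: 6.07
tcp_pos: [637.3, -255.6, 129.9]
ee_rot: [-0.0, 0.999, 0.034, 0.0]
contact_force: [3.2, -0.5, -3.7]
finger_gap: 13.3
finger_force: 40.0
t 6.07 tcp [ 637.3 -255.6  129.9] yaw 0.0677 tilt [0.0002 0.0009] F [ 3.2 -0.5 -3.7] M [ 0.04 -0.81  0.04] gap 13.3 ff 40.0 j7 -1.20
tool delta mm [-0.1  1.9 -0.6] units of 40: [-0.003  0.047 -0.014] turn units 0.014
scene
bar n 93 [ 637.8 -256.7] [91.6 14.6] 0.4 z pct [134.1 139.1 142.8] x [593.7 682. ] y [-263.7 -250.3]
bar n 45 [ 630. -257.] [76.  17.2] 5.1 z pct [164.5 169.9 172.7] x [593.1 666.7] y [-264.6 -247. ]
top
bar n 207 [ 639.4 -263.9] [91.6 29.1] 7.8 z pct [133.7 139.2 144.1] x [594.6 683.5] y [-265.7 -250.1]
bar n 73 [ 609.  -256.2] [31.6 12.5] 3.3 z pct [164.9 169.7 173.1] x [593.9 622.3] y [-262.2 -249.5]
```

```bash
python3 -m crank '[[0,-0.1,0,0,0],[0,-0.15,0,0,0],[0,-0.15,0,0,0],[0,0,0,0,0]]' 40
python3 - <<'E'
from h import *
go([637.3,-257.5,130.5],0.066)
E
```

```text
clock: 6.5
tcp_pos: [627.1, -257.7, 130.7]
ee_rot: [0.001, 0.999, 0.035, 0.005]
contact_force: [1.1, -2.6, -1.1]
finger_gap: 13.8
finger_force: 40.0
t 6.50 tcp [ 627.1 -257.7  130.7] yaw 0.0691 tilt [ 0.0108 -0.002 ] F [ 1.1 -2.6 -1.1] M [-0.92 -0.65 -0.17] gap 13.8 ff 40.0 j7 -1.19
tool delta mm [10.2  0.5  0.3] units of 40: [0.255 0.013 0.008] turn units 0.025
```

```bash
python3 -m crank '[[0,0,0,0,0],[0,0,0,0,0]]' 40
python3 - <<'E'
from h import *
from station import optics
go([637.3,-257.5,130.5],0.066)
for n in("scene",):
    c=optics.capture(n);bar(c,622,-257.5,155,182)
    cv2.imwrite("pics/s4.png",cv2.resize(c["color"][90:180,260:356,::-1],(640,600),interpolation=cv2.INTER_CUBIC))
E
```

```text
clock: 6.67
tcp_pos: [619.6, -257.2, 129.2]
ee_rot: [-0.001, 0.999, 0.033, -0.002]
contact_force: [-0.8, -0.1, -4.5]
finger_gap: 13.4
finger_force: 40.0
t 6.67 tcp [ 619.6 -257.2  129.2] yaw 0.0669 tilt [-0.0033  0.001 ] F [-0.8 -0.1 -4.5] M [ 0.01  0.02 -0.05] gap 13.4 ff 40.0 j7 -1.19
tool delta mm [17.7  1.5 -1.3] units of 40: [ 0.442  0.038 -0.033] turn units 0.008
bar n 53 [ 614.9 -257.9] [74.9 18. ] 5.4 z pct [163.4 167.9 173. ] x [578.1 648.3] y [-265.3 -247.9]
```

View pics/s4.png

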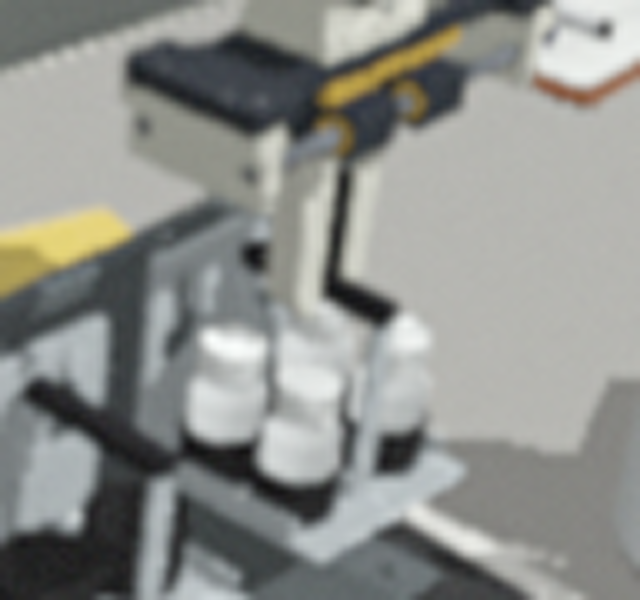

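The tray is free: full weight is on the wrist (-4.5 N) and the moment is zero. The crop shows it level, with its floor edge at (330,555). I'll draw it further forwards and then lift.

```bash
python3 -m crank '[[0,-0.2,0,0,0],[0,-0.3,0,0,0],[0,-0.3,0,-0.1,0],[0,-0.2,0,-0.3,0],[0,-0.1,0,-0.5,0],[0,0,0,-0.6,0],[0,0,0,-0.6,0],[0,0,0,-0.5,0],[0,0,0,-0.3,0],[0,0,0,0,0],[0,0,0,0,0],[0,0,0,0,0]]' 40
python3 - <<'E'
from h import *
go([545,89.5,240],0.003)
E
```

```text
clock: 7.72
tcp_pos: [576.3, -260.4, 245.7]
ee_rot: [-0.0, 0.999, 0.033, -0.001]
contact_force: [-0.5, 0.2, -4.9]
finger_gap: 13.5
finger_force: 40.0
t 7.72 tcp [ 576.3 -260.4  245.7] yaw 0.0668 tilt [-0.0011  0.0004] F [-0.5  0.2 -4.9] M [0.05 0.07 0.03] gap 13.5 ff 40.0 j7 -1.17
tool delta mm [  -7.8 -351.2    5.9] units of 40: [-0.196 -8.78   0.147] turn units 0.532
```

```bash
python3 -m crank '[[0,0,-0.2,0,0],[0,0,-0.4,0,0],[0,0,-0.6,0,0],[0,-0.02,-0.7,0,0],[0,-0.02,-0.7,0,0],[0,-0.02,-0.7,0,0],[0,-0.02,-0.7,0,0],[0,-0.02,-0.7,0,0],[0,-0.02,-0.7,0,0],[0,-0.02,-0.7,0,0],[0,-0.02,-0.7,0,0],[0,-0.02,-0.7,0,0],[0,-0.02,-0.6,0,0],[0,0,-0.4,0,0],[0,0,-0.28,0,0.13],[0,0,0,0,0.2],[0,0,0,0,0.2],[0,0,0,0,0],[0,0,0,0,0],[0,0,0,0,0]]' 40
python3 - <<'E'
from h import *
from station import optics
go([545,89.5,240],0.003)
for n in("scene","top"):
    c=optics.capture(n);bar(c,539,89.5,255,295)
    P=cloud(c);Z=P[...,2]
    m=(abs(P[...,0]-538)<75)&(abs(P[...,1]-90)<75)&(Z>180)&(Z<200)   # floor
    q=P[m]
    if len(q)>20:
        A=np.c_[q[:,:2]-[538,90],np.ones(len(q))];co=np.linalg.lstsq(A,q[:,2],rcond=None)[0]
        r=cv2.minAreaRect(q[:,:2].astype(np.float32));print(n,"floor",len(q),co.round(3),r,np.percentile(q[:,0],[1,99]),np.percentile(q[:,1],[1,99]))
c=optics.capture("top");cv2.imwrite("pics/t5.png",cv2.resize(c["color"][120:270,160:320,::-1],(640,600),interpolation=cv2.INTER_CUBIC))
E
```

```text
clock: 9.38
tcp_pos: [545.8, 88.2, 246.1]
ee_rot: [0.0, 1.0, 0.001, -0.0]
contact_force: [1.1, 0.2, -4.3]
finger_gap: 13.7
finger_force: 40.0
t 9.38 tcp [545.8  88.2 246.1] yaw 0.0022 tilt [-0.0002 -0.0004] F [ 1.1  0.2 -4.3] M [ 0.08 -0.04  0.01] gap 13.7 ff 40.0 j7 -1.86
tool delta mm [-0.8 -1.3  6.1] units of 40: [-0.019 -0.033  0.152] turn units -0.007
bar n 112 [527.5  87.7] [13.9 50. ] 87.5 z pct [279.6 285.4 291.7] x [503.  550.7] y [80.1 94.6]
scene floor 630 [2.20000e-02 1.30000e-02 1.94289e+02] ((537.6237182617188, 88.85554504394531), (107.94396209716797, 105.51078033447266), 0.19540415704250336) [484.68087435 587.90967628] [ 37.77617846 141.37904683]Traceback (most recent call last):
  File "<stdin>", line 5, in <module>
  File "h.py", line 27, in bar
    print("bar n",len(q),np.round(rc[0],1),np.round(rc[1],1),round(rc[2],1),"z pct",np.percentile(q[:,2],[5,50,95]).round(1),"x",np.percentile(q[:,0],[2,98]).round(1),"y",np.percentile(q[:,1],[2,98]).round(1))
                                                                                    ~~~~~~~~~~~~~^^^^^^^^^^^^^^^^^^
    return _quantile_unchecked(
        a, q, axis, out, overwrite_input, method, keepdims, weights)
    return _ureduce(a,
                    func=_quantile_ureduce_func,
    ...<5 lines>...
                    overwrite_input=overwrite_input,
                    method=method)
    r = func(a, **kwargs)
    result = _quantile(arr,
                       quantiles=q,
    ...<2 lines>...
                       out=out,
                       weights=wgt)
    slices_having_nans = np.isnan(arr[-1, ...])
                                  ~~~^^^^^^^^^
IndexError: index -1 is out of bounds for axis 0 with size 0
```

```bash
python3 -m crank '[[0,-0.025,-0.02,0.2,0],[0,0,0,0.4,0],[0,0,0,0.5,0],[0,0,0,0.5,0],[0,0,0,0.4,0],[0,0,0,0.2,0],[0,0,0,0.1,0],[0,0,0,0,0],[0,0,0,0,0],[0,0,0,0,0]]' 40
python3 - <<'E'
from h import *
from station import optics
go([544.8,89,127.3],0.003)
c=optics.capture("scene");P=cloud(c);Z=P[...,2]
q=P[(abs(P[...,0]-538)<56)&(abs(P[...,1]-90)<54)&(Z>95)&(Z<108)]
print(np.percentile(q,[1,50,99],axis=0).round(1))
cv2.imwrite("pics/s5.png",cv2.resize(c["color"][170:310,170:320,::-1],(640,600),interpolation=cv2.INTER_CUBIC))
E
```

```text
clock: 10.32
tcp_pos: [545.4, 90.2, 155.0]
ee_rot: [-0.0, 1.0, 0.002, 0.001]
contact_force: [-0.4, -0.1, -4.7]
finger_gap: 13.9
finger_force: 40.0
t 10.32 tcp [545.4  90.2 155. ] yaw 0.0032 tilt [0.0014 0.0004] F [-0.4 -0.1 -4.7] M [0.05 0.01 0.03] gap 13.9 ff 40.0 j7 -1.87
tool delta mm [-0.6  1.2 27.7] units of 40: [-0.015  0.03   0.694] turn units 0.002
[[484.9  39.9  98.1]
 [500.7  94.1 101.9]
 [587.9 143.5 107.5]]
```

View pics/s5.png

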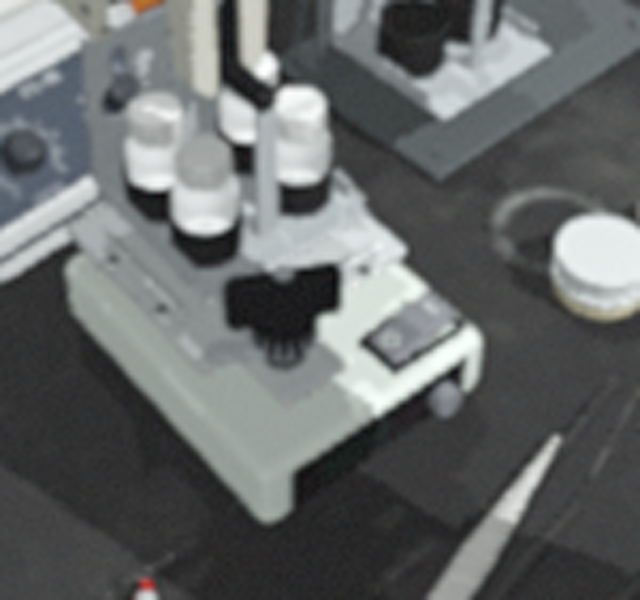

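The crop shows the tray level over the nest, with the toe and knob clear in front (285,300). I'll descend in small steps.

```bash
python3 -m crank '[[0,-0.015,0.03,0.1,0],[0,0,0,0.15,0],[0,0,0,0.12,0],[0,0,0,0.1,0],[0,0,0,0.06,0],[0,0,0,0.05,0],[0,0,0,0,0],[0,0,0,0,0]]' 40
python3 - <<'E'
from h import *
go([544.8,89,127.3],0.003)
E
```

```text
clock: 11.03
tcp_pos: [544.2, 88.9, 130.9]
ee_rot: [0.0, 1.0, 0.002, -0.0]
contact_force: [0.8, 0.2, -4.9]
finger_gap: 13.8
finger_force: 40.0
t 11.03 tcp [544.2  88.9 130.9] yaw 0.0034 tilt [-0.0001 -0.    ] F [ 0.8  0.2 -4.9] M [ 0.03 -0.04 -0.02] gap 13.8 ff 40.0 j7 -1.88
tool delta mm [ 0.6 -0.1  3.6] units of 40: [ 0.015 -0.002  0.09 ] turn units 0.003
```

```bash
python3 -m crank '[[0,0,0,0.04,0],[0,0,0,0.04,0],[0,0,0,0.03,0],[0,0,0,0,0],[0,0,0,0,0]]' 40
python3 - <<'E'
from h import *
go([544.8,89,127.3],0.003)
E
```

```text
clock: 11.45
tcp_pos: [544.7, 90.0, 129.4]
ee_rot: [-0.001, 1.0, 0.002, 0.001]
contact_force: [-8.1, 0.6, 26.1]
finger_gap: 13.6
finger_force: 40.0
t 11.45 tcp [544.7  90.  129.4] yaw 0.0041 tilt [0.0026 0.0014] F [-8.1  0.6 26.1] M [0.27 1.8  0.07] gap 13.6 ff 40.0 j7 -1.88
tool delta mm [0.1 1.  2.1] units of 40: [0.003 0.024 0.052] turn units 0.009
```

```bash
python3 -m crank '[[0,0,0,-0.06,0],[0,0,0,0,0],[0,0,0,0,0]]' 40
python3 - <<'E'
from h import *
from station import optics
go([544.8,89,127.3],0.003)
for n in("scene","top"):
    c=optics.capture(n);P=cloud(c);Z=P[...,2]
    q=P[(abs(P[...,0]-537)<48)&(abs(P[...,1]-90)<48)&(Z>70)&(Z<84)]
    if len(q)<30: continue
    A=np.c_[q[:,:2]-[537,90],np.ones(len(q))];k=np.ones(len(q),bool)
    for _ in range(4): co=np.linalg.lstsq(A[k],q[k,2],rcond=None)[0];k=abs(A@co-q[:,2])<3
    print(n,k.sum(),"floor plane",co.round(4),"platform ref:")
    d=pickle.load(open("cap0.pkl","rb"))[n];P0=cloud(d);z0=P0[...,2]
    q=P0[(abs(P0[...,0]-537)<40)&(abs(P0[...,1]-90)<40)&(z0>66)&(z0<78)];A=np.c_[q[:,:2]-[537,90],np.ones(len(q))]
    print(np.linalg.lstsq(A,q[:,2],rcond=None)[0].round(4))
cc=optics.capture("scene");cv2.imwrite("pics/s6.png",cv2.resize(cc["color"][185:275,170:270,::-1],(640,600),interpolation=cv2.INTER_CUBIC))
E
```

```text
clock: 11.7
tcp_pos: [544.5, 89.0, 129.4]
ee_rot: [-0.0, 1.0, 0.002, 0.0]
contact_force: [-2.3, 0.9, 6.1]
finger_gap: 13.5
finger_force: 40.0
t 11.70 tcp [544.5  89.  129.4] yaw 0.0033 tilt [0.0008 0.0002] F [-2.3  0.9  6.1] M [ 0.07  0.44 -0.03] gap 13.5 ff 40.0 j7 -1.88
tool delta mm [0.3 0.  2.1] units of 40: [0.009 0.    0.053] turn units 0.003
scene 189 floor plane [2.40000e-03 2.60000e-03 7.64052e+01] platform ref:
[-3.00000e-03  3.30000e-03  7.19472e+01]
```

View pics/s6.png

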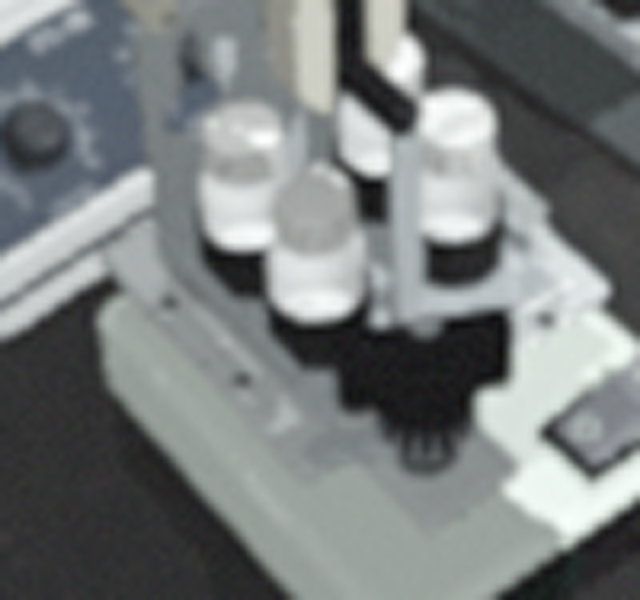

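The tray is seated: its floor plane is at 76.4, which is platform 72 plus 4, and it's flat. The crop shows it inside the rails with the front edge behind the knob (425,320). I'll release, rise, and move above the knob, turning to the bar's heading.

```bash
python3 -m crank '[[0,0,0,-0.01,0],[0.42,0,0,0,0],[0.42,0,0,0,0],[0.42,0,0,0,0],[0.42,0,0,0,0],[0.42,0,0,-0.3,0],[0.42,0,0,-0.5,0],[0.42,0,0,-0.7,0],[0.42,0,0,-0.5,0],[0.42,-0.6,-0.2,0,0],[0.42,-0.6,-0.2,0,0],[0.42,-0.6,-0.2,0,0],[0.42,-0.48,-0.17,0,0]]' 40
python3 -m crank '[[0.42,0,0,0,-0.95],[0.42,0,0,0,-0.95],[0.42,0,0,0,-0.95],[0.42,0,0,0,-0.95],[0.42,0,0,0,-0.95],[0.42,0,0,0,-0.95],[0.42,0,0,0,-0.95],[0.42,0,0,0,-0.95],[0.42,0,0,0,-0.95],[0.42,0,0,0,-0.9],[0.42,0,0,0,0],[0.42,0,0,0,0]]'
python3 - <<'E'
from h import *
from station import optics
go([453.7,119.7,83],1.137)
s,R,_=state();p=s["tcp_pos"]
for n in("scene","top"):
    c=optics.capture(n);P=cloud(c);g=c["color"].min(-1)
    q=P[(np.linalg.norm(P[...,:2]-p[:2],axis=-1)<60)&(P[...,2]>205)&(P[...,2]<245)&(g>90)]
    t=(q-p)@R
    print(n,len(q),"tool-frame pct",np.percentile(t,[1,5,50,95,99],axis=0).round(1).tolist()) if len(q) else print(n,"none")
    P0=c
    m=(abs(P[...,0]-537)<48)&(abs(P[...,1]-90)<48)&(P[...,2]>70)&(P[...,2]<84);print("floor z",np.median(P[m][:,2]) if m.any() else None)
    bar(c,537,89.5,155,180) if n=="scene" else None
    mk=(np.linalg.norm(P[...,:2]-[454,120],axis=-1)<42)&(P[...,2]>115)&(P[...,2]<136)&(c["color"].max(-1)<90)
    k=P[mk]
    if len(k)>20: print("knob",len(k),cv2.minAreaRect(k[:,:2].astype(np.float32)))
E
```

```text
clock: 12.93
tcp_pos: [451.1, 119.6, 209.4]
ee_rot: [0.0, 1.0, 0.002, -0.0]
contact_force: [-1.1, 0.5, -0.2]
finger_gap: 38.9
finger_force: 0.0
clock: 13.93
tcp_pos: [452.9, 119.1, 209.4]
ee_rot: [-0.0, 0.844, 0.537, -0.0]
contact_force: [-0.3, 0.4, 0.0]
finger_gap: 39.2
finger_force: 0.0
t 13.93 tcp [452.9 119.1 209.4] yaw 1.1335 tilt [-0.0001  0.0001] F [-0.3  0.4  0. ] M [-0.03 -0.02 -0.01] gap 39.2 ff 0.0 j7 -0.98
tool delta mm [  0.8   0.5 126.4] units of 40: [0.021 0.012 3.159] turn units -0.029
scene 16 tool-frame pct [[-8.4, -35.4, -35.4], [-7.4, -35.4, -35.0], [2.2, -33.7, -33.7], [8.5, -27.1, -26.0], [8.5, -25.9, -24.7]]
floor z 76.70444075223752
bar n 140 [539.9  89.7] [12.3 78.3] 89.6 z pct [163.9 169.  171. ] x [503.2 576.1] y [85.8 95.8]
knob 196 ((453.7278747558594, 121.39009857177734), (56.19276809692383, 13.591429710388184), 58.85580062866211)
top none
floor z 75.48681019420478
```

```bash
python3 -m crank '[[0.42,0.02,0.012,0.6,0],[0.42,0,0,0.7,0],[0.42,0,0,0.7,0],[0.42,0,0,0.5,0],[0.42,0,0,0.3,0],[0.42,0,0,0.2,0],[0.42,0,0,0.1,0],[0.42,0,0,0,0],[0.42,0,0,0,0]]' 20
python3 - <<'E'
from h import *
go([453.7,120,83],1.13)
E
```

```text
clock: 14.78
tcp_pos: [453.9, 120.1, 85.9]
ee_rot: [0.0, 0.843, 0.538, 0.0]
contact_force: [-0.1, -0.3, 0.1]
finger_gap: 39.3
finger_force: 0.0
t 14.78 tcp [453.9 120.1  85.9] yaw 1.1369 tilt [0.0006 0.0001] F [-0.1 -0.3  0.1] M [-0.01 -0.04 -0.02] gap 39.3 ff 0.0 j7 -1.12
tool delta mm [-0.2 -0.2  2.9] units of 40: [-0.004 -0.004  0.071] turn units 0.057
```

```bash
python3 -m crank '[[0.42,0,0,0.03,0],[0,0,0,0,0],[0,0,0,0,0],[0,0,0,0,0],[0,0,0,0,0],[0,0,0,0,0],[0,0,0,0,0],[0,0,0,0,0]]' 15
python3 - <<'E'
from h import *
go([453.7,120,83],0.003)
E
```

```text
clock: 15.45
tcp_pos: [455.7, 119.2, 84.6]
ee_rot: [0.001, 0.843, 0.538, 0.001]
contact_force: [6.2, -4.5, -1.9]
finger_gap: 12.0
finger_force: 15.0
t 15.45 tcp [455.7 119.2  84.6] yaw 1.1358 tilt [0.003  0.0001] F [ 6.2 -4.5 -1.9] M [-1.06 -1.48  0.03] gap 12.0 ff 15.0 j7 -1.12
tool delta mm [-0.2 -2.2  1.6] units of 40: [-0.004 -0.054  0.039] turn units 9.440
```

```bash
python3 -m crank '[[0,0,0.05,0,0],[0,0,0,0,0],[0,0,0,0,0.5],[0,0,0,0,0.8],[0,0,0,0,0.8],[0,0,0,0,0.8],[0,0,0,0,0.5],[0,0,0,0,0],[0,0,0,0,0]]' 20
python3 - <<'E'
from h import *
go([455.7,119.2,84],0.003)
E
```

```text
clock: 16.2
tcp_pos: [455.9, 119.1, 84.5]
ee_rot: [0.0, 0.934, 0.358, 0.0]
contact_force: [1.9, -2.4, 5.2]
finger_gap: 12.0
finger_force: 20.0
t 16.20 tcp [455.9 119.1  84.5] yaw 0.7313 tilt [ 0.0009 -0.    ] F [ 1.9 -2.4  5.2] M [-0.47 -0.38  0.  ] gap 12.0 ff 20.0 j7 -1.39
tool delta mm [-0.1 -0.2  0.5] units of 40: [-0.002 -0.005  0.012] turn units 6.069
```

```bash
python3 -m crank '[[0,0,0,0,0.5],[0,0,0,0,0.8],[0,0,0,0,0.8],[0,0,0,0,0.8],[0,0,0,0,0.8],[0,0,0,0,0.5],[0,0,0,0,0.3],[0,0,0,0,0],[0,0,0,0,0]]' 20
python3 - <<'E'
from h import *
go([455.7,119.2,84],0.003)
E
```

```text
clock: 16.95
tcp_pos: [455.9, 119.1, 84.5]
ee_rot: [-0.0, 0.995, 0.096, 0.0]
contact_force: [2.1, -1.6, 5.5]
finger_gap: 11.9
finger_force: 20.0
t 16.95 tcp [455.9 119.1  84.5] yaw 0.1915 tilt [0.0009 0.0002] F [ 2.1 -1.6  5.5] M [-0.32 -0.39 -0.02] gap 11.9 ff 20.0 j7 -1.74
tool delta mm [-0.2 -0.1  0.5] units of 40: [-0.005 -0.003  0.012] turn units 1.571
```

Now small steps to the stop, reading the torque each time.

```bash
P='from h import *;go([455.7,119.2,84],0.003)'
python3 -m crank '[[0,0,0,0,0.5],[0,0,0,0,0.5],[0,0,0,0,0]]' 20 >/dev/null; python3 -c "$P"
python3 -m crank '[[0,0,0,0,0.3],[0,0,0,0,0]]' 20 >/dev/null; python3 -c "$P"
python3 -m crank '[[0,0,0,0,0.3],[0,0,0,0,0]]' 20 >/dev/null; python3 -c "$P"
```

```text
t 17.20 tcp [455.9 119.1  84.5] yaw 0.0680 tilt [0.0009 0.0004] F [ 2.2 -1.8  6.4] M [-0.28 -0.32 -0.07] gap 12.3 ff 20.0 j7 -1.82
tool delta mm [-0.2 -0.1  0.5] units of 40: [-0.005 -0.003  0.012] turn units 0.541
t 17.37 tcp [455.9 119.1  84.4] yaw 0.0337 tilt [0.0009 0.0003] F [ 1.6 -0.6  6.1] M [-0.23 -0.3  -0.01] gap 11.8 ff 20.0 j7 -1.84
tool delta mm [-0.2 -0.1  0.4] units of 40: [-0.005 -0.002  0.011] turn units 0.256
t 17.53 tcp [455.9 119.1  84.5] yaw -0.0021 tilt [0.0009 0.0003] F [ 0.8 -2.5  6.1] M [-0.26 -0.28  0.1 ] gap 11.8 ff 20.0 j7 -1.86
tool delta mm [-0.2 -0.1  0.5] units of 40: [-0.005 -0.002  0.012] turn units -0.042
```

```bash
P='from h import *;go([455.7,119.2,84],0.003)'
for i in 1 2; do python3 -m crank '[[0,0,0,0,0.3],[0,0,0,0,0]]' 20 >/dev/null; python3 -c "$P"|head -1; python3 -m crank '[[0,0,0,0,0]]'>/dev/null;python3 -c "$P"|head -1; done
python3 -m crank '[[0,0,0,0,0.3],[0,0,0,0,0]]' 20 >/dev/null; python3 -c "$P"
```

```text
t 17.70 tcp [455.9 119.1  84.4] yaw -0.0381 tilt [0.0009 0.0003] F [ 1.3 -1.4  6.4] M [-0.27 -0.32  0.11] gap 12.0 ff 20.0 j7 -1.88
t 17.78 tcp [455.9 119.1  84.5] yaw -0.0363 tilt [0.0009 0.0003] F [ 1.1 -1.5  7.1] M [-0.26 -0.31  0.02] gap 11.8 ff 20.0 j7 -1.88
t 17.95 tcp [455.9 119.1  84.4] yaw -0.0740 tilt [0.0008 0.0004] F [ 1.7 -1.2  6.6] M [-0.28 -0.31  0.09] gap 11.9 ff 20.0 j7 -1.91
t 18.03 tcp [455.9 119.1  84.5] yaw -0.0723 tilt [0.0009 0.0003] F [ 1.4 -1.7  7.1] M [-0.3  -0.34  0.05] gap 11.8 ff 20.0 j7 -1.91
t 18.20 tcp [456.  119.1  84.5] yaw -0.1101 tilt [0.001  0.0004] F [ 1.1 -1.1  6.4] M [-0.24 -0.27  0.07] gap 12.1 ff 20.0 j7 -1.93
tool delta mm [-0.3 -0.1  0.5] units of 40: [-0.007 -0.001  0.012] turn units -0.942
```

Torque rose at yaw≈0 and levelled off. The bar is now at -0.11, so the slip is about 0.1. I'll let go, rise, and check the knob and toe.

```bash
python3 -m crank '[[0.42,0,0,0,0],[0.42,0,0,0,0],[0.42,0,0,0,0],[0.42,0,0,0,0],[0.42,0,0,-0.3,0],[0.42,0,0,-0.6,0],[0.42,0,0,-0.8,0],[0,0,0,-0.8,0],[0,0,0,-0.2,-0.9],[0,-0.3,0.5,0,0],[0,-0.2,0.6,0,0],[0,0,0.6,0,0],[0,0,0.43,0,0],[0,0,0,0,0],[0,0,0,0,0]]' 20
python3 - <<'E'
from h import *
from station import optics
go([437.3,33.5,45],0.003)
for n in("scene","top"):
    c=optics.capture(n);P=cloud(c)
    k=P[(np.linalg.norm(P[...,:2]-[455,119.5],axis=-1)<42)&(P[...,2]>122)&(P[...,2]<136)&(c["color"].max(-1)<90)]
    if len(k)>20: print(n,"knob",len(k),cv2.minAreaRect(k[:,:2].astype(np.float32)))
    for zlo in(48,):
        q=P[(abs(P[...,0]-437)<12)&(abs(P[...,1]-47)<26)&(P[...,2]>45)&(P[...,2]<75)]
        for y in range(24,74,6):
            r=q[abs(q[:,1]-y)<3]
            if len(r): print(n,y,len(r),r[:,2].mean().round(1),end="; ")
    print()
c=optics.capture("scene");cv2.imwrite("pics/s7.png",cv2.resize(c["color"][185:290,170:290,::-1],(686,600),interpolation=cv2.INTER_CUBIC))
E
```

```text
clock: 19.45
tcp_pos: [435.0, 33.4, 192.2]
ee_rot: [-0.0, 1.0, -0.002, -0.0]
contact_force: [0.3, -0.5, 0.6]
finger_gap: 0.4
finger_force: 0.0
t 19.45 tcp [435.   33.4 192.2] yaw -0.0043 tilt [-0.0002  0.    ] F [ 0.3 -0.5  0.6] M [0.05 0.   0.04] gap 0.4 ff 0.0 j7 -1.71
tool delta mm [ 2.300e+00 -1.000e-01  1.472e+02] units of 40: [ 5.80e-02 -2.00e-03  3.68e+00] turn units -0.060
scene knob 105 ((454.71197509765625, 121.05784606933594), (8.427230834960938, 59.291385650634766), 83.64399719238281)
scene 24 6 54.3; scene 30 27 61.8; scene 36 26 60.9; scene 42 27 59.9; scene 48 26 59.2; scene 54 26 57.9; scene 60 24 57.4; scene 66 32 55.9; scene 72 20 52.1;
```

View pics/s7.png

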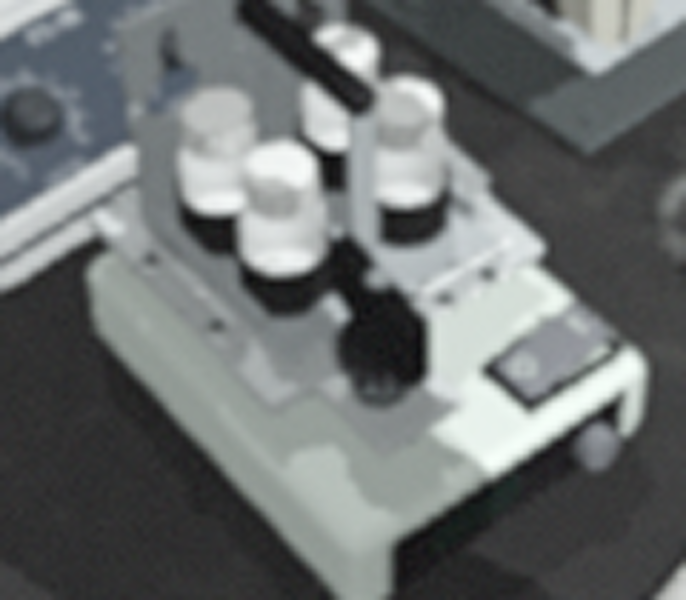

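The crop shows the tray seated and the knob bar (370,300) lying nearly along shaker x. It measures -6.4°, which puts the slip at about 0.11. The rocker (555,355) is still off, its right side higher. I'll press it slightly outboard, because the shut fingers are about 35 mm wide.

```bash
python3 -m crank '[[0,0.07,0.2,0.7,-0.06],[0,0,0,0.8,0],[0,0,0,0.8,0],[0,0,0,0.7,0],[0,0,0,0.4,0],[0,0,0,0.2,0],[0,0,0,0,0],[0,0,0,0,0]]' 20
python3 - <<'E'
from h import *
go([438,25,34],0.003)
E
```

```text
clock: 20.27
tcp_pos: [438.0, 26.4, 48.3]
ee_rot: [-0.0, 1.0, 0.003, -0.0]
contact_force: [0.6, -0.4, 0.2]
finger_gap: 0.7
finger_force: 0.0
t 20.27 tcp [438.   26.4  48.3] yaw 0.0053 tilt [-0.0007  0.    ] F [ 0.6 -0.4  0.2] M [ 0.02  0.07 -0.02] gap 0.7 ff 0.0 j7 -1.61
tool delta mm [ 0.   1.4 14.3] units of 40: [0.    0.035 0.357] turn units 0.020
```

```bash
P='from h import *;go([438,25,34],0.003)'
python3 -m crank '[[0,0,0,0.1,0],[0,0,0,0.1,0],[0,0,0,0.04,0],[0,0,0,0,0],[0,0,0,0,0]]' >/dev/null; python3 -c "$P"
python3 -m crank '[[0,0,0,0.05,0],[0,0,0,0.03,0],[0,0,0,0,0],[0,0,0,0,0]]' >/dev/null; python3 -c "$P"
```

```text
t 20.68 tcp [438.1  26.   38.9] yaw 0.0046 tilt [0.0004 0.0001] F [-0.1 -0.6  0.7] M [0.04 0.02 0.01] gap 0.4 ff 0.1 j7 -1.61
tool delta mm [-0.1  1.   4.9] units of 40: [-0.003  0.024  0.122] turn units 0.013
t 21.02 tcp [438.   25.9  35.4] yaw 0.0045 tilt [-0.0001 -0.    ] F [ 0.5 -0.2  0.5] M [-0.12 -0.04 -0.03] gap 0.5 ff 0.4 j7 -1.61
tool delta mm [0.  0.9 1.4] units of 40: [0.    0.021 0.034] turn units 0.012
```

```bash
P='from h import *;go([438,25,34],0.003)'
for i in 1 2; do python3 -m crank '[[0,0,0,0.04,0],[0,0,0,0,0],[0,0,0,0,0]]' >/dev/null; python3 -c "$P"|head -1; done
python3 - <<'E'
from h import *
from station import optics
c=optics.capture("scene");P=cloud(c)
q=P[(abs(P[...,0]-437)<12)&(abs(P[...,1]-47)<26)&(P[...,2]>45)&(P[...,2]<75)]
for y in range(24,74,6):
    r=q[abs(q[:,1]-y)<3]
    if len(r): print(y,len(r),r[:,2].mean().round(1),end="; ")
E
```

```text
t 21.27 tcp [437.9  25.8  33.7] yaw 0.0045 tilt [-0.0003 -0.0001] F [ 0.5 -2.2  1.5] M [-0.15 -0.05  0.  ] gap 0.4 ff 0.6 j7 -1.61
t 21.52 tcp [438.   25.8  33. ] yaw 0.0043 tilt [0.0008 0.0002] F [-1.8 -2.7 21.7] M [-0.32  0.56  0.01] gap 0.6 ff 10.6 j7 -1.61
24 16 61.4; 30 14 63.2; 36 26 59.6; 42 32 63.3; 48 22 59.5; 54 23 59.6; 60 26 60.6; 66 42 58.4; 72 19 52.3;
```

The press met a hard stop (22 N). I'll retreat and check the rocker, tray and knob.

```bash
python3 -m crank '[[0,0,0,-0.2,0],[0,0,0,-0.6,0],[0,0,0,-0.8,0],[0,0,0,-0.8,0],[0,0,0,-0.8,0],[0,0,0,-0.8,0],[0,-0.1,0.8,0,0],[0,0,0.8,0,0],[0,0,0.5,0,0],[0,0,0,0,0],[0,0,0,0,0]]'
python3 - <<'E'
from h import *
from station import optics
for n in("scene","top"):
    c=optics.capture(n);P=cloud(c)
    q=P[(abs(P[...,0]-437)<12)&(abs(P[...,1]-47)<26)&(P[...,2]>45)&(P[...,2]<75)]
    for y in range(24,74,6):
        r=q[abs(q[:,1]-y)<3]
        if len(r): print(y,len(r),r[:,2].mean().round(1),end="; ")
    k=P[(np.linalg.norm(P[...,:2]-[455,119.5],axis=-1)<42)&(P[...,2]>122)&(P[...,2]<136)&(c["color"].max(-1)<90)]
    if len(k)>20: print(n,"knob",len(k),cv2.minAreaRect(k[:,:2].astype(np.float32)))
    bar(c,540,89.5,155,180)
    # toe: mid-height points near front edge
    t=P[(abs(P[...,0]-485)<22)&(abs(P[...,1]-119)<14)&(P[...,2]>76)&(P[...,2]<98)]
    print(n,"toe zone",len(t),np.percentile(t,[5,50,95],axis=0).round(1).tolist() if len(t) else "")
c=optics.capture("top");cv2.imwrite("pics/t8.png",cv2.resize(c["color"][150:260,180:290,::-1],(600,600),interpolation=cv2.INTER_CUBIC))
E
```

```text
clock: 22.48
tcp_pos: [434.1, -58.6, 192.3]
ee_rot: [-0.0, 1.0, 0.001, -0.0]
contact_force: [0.2, 1.1, 0.4]
finger_gap: 0.4
finger_force: 0.0
24 14 54.5; 30 19 56.6; 36 18 57.2; 42 24 58.1; 48 23 59.2; 54 23 60.4; 60 25 59.8; 66 43 57.9; 72 20 51.6; scene knob 101 ((454.0453186035156, 121.04627227783203), (9.028968811035156, 56.22875213623047), 84.34343719482422)
bar n 150 [539.3  89.9] [13.2 76.8] 89.2 z pct [164.2 169.  170.9] x [501.6 576.6] y [85.1 95.8]
scene toe zone 118 [[482.5, 110.3, 76.3], [498.7, 123.0, 83.6], [503.6, 131.6, 97.1]]
48 11 59.4; 54 29 61.0; 60 25 60.3; 66 22 61.9; 72 19 50.3; top knob 127 ((454.97674560546875, 119.2239761352539), (12.340850830078125, 58.69664764404297), 83.51971435546875)
bar n 205 [541.7  89.3] [78.7 13.3] 0.1 z pct [165.6 168.8 171.5] x [503.8 579.3] y [82.9 95.3]
top toe zone 47 [[466.5, 105.9, 76.4], [499.0, 116.6, 84.0], [503.3, 131.2, 97.5]]
```

View pics/t8.png

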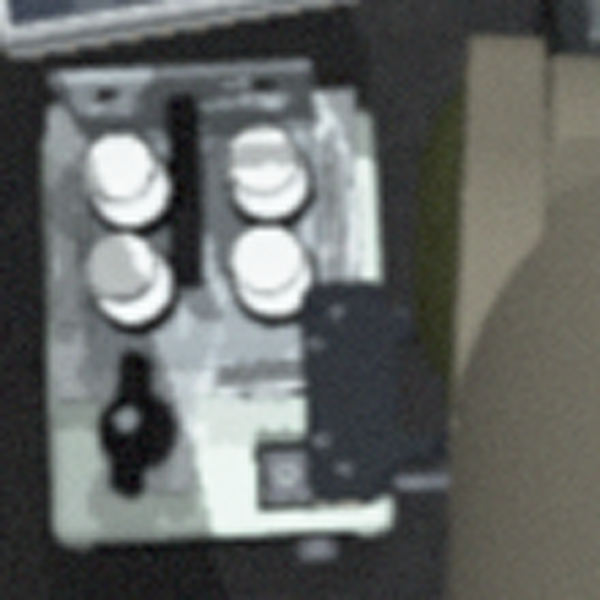

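The rocker slope has reversed, from +0.16 to -0.16, so it is at its on stop. The crop shows the tray square in the nest, back sheet at the rear (180,90), and the knob bar (130,420) about 6° past the stop line. The arm is clear, so I'll hand in.

```bash
python3 -c "
from station import ctrl
print(ctrl.hand_in())"
```

```text
the job is handed in; nothing more can be done
None
```

I handed the job in at about 22.5 s; no verdict came back. The vial tray is seated level in the nest, the clamp knob was stopped about 0.11 rad past its stop (judged from the bar's angle and wrist torque, as the toe couldn't be seen), and the rocker is pressed to its on stop.

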